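# Clear the hinge bracket and hold the laptop lid at the gauge angle

### The job

The laptop's lid hinges loosely because a hinge bracket has been taken out: first move that bracket off the closed lid into the tray slot with the yellow sticker, flat side down and with its brass barrel pointing the same way as those of the brackets already in the tray, and let go of it. Then swing the lid up (the blue suction lifter stuck on it is there to take it by) until it is in line with the red pointer of the angle gauge beside it, and finish while still holding it there, for it would fall shut if let go. Leave the pointer, the other brackets, the tape roll, the screwdriver and the jar as they are.

Things in the scene. Friction and masses are not known exactly. Their poses are not given: they have to be found in the camera images.
- bracket: steel hinge bracket lying flat side down on the closed lid: flat base plate 60 x 20 x 3 mm, on it a central upright rib 50 long (x) x 10 wide (y), its top 17 mm above the underside (the thing to pinch, across y), and a brass barrel 12 mm in diameter that projects 18 mm past the plate at the +x end (whole length 78 mm, from x = -30 to +48 mm). Origin: centre of the plate's underside; x along the rib to the barrel, z up. 50 g
- bracket_barrel (a point): centre of the free end of that bracket's brass barrel, 48 mm along x from the origin and 6.5 mm above the underside
- slot_mark: yellow sticker (70 x 30 mm, flat, fixed) on the floor of the empty tray slot. Its origin, at the floor of the slot, is where the bracket's origin belongs, z up; its x axis runs along the slot in the direction the barrel must point. The slot has 9 mm of play or more on every side of the bracket there
- tray: white parts tray, fixed on the green cutting mat (3 mm thick), 108 (x) x 147 (y) x 9 mm, walls, dividers and floor 3 mm thick, three slots side by side, each 102 mm long along x and about 46 mm wide, 48 mm apart along y; walls and dividers stand 6 mm above the slot floor, so only the lower part of a bracket is below them. Origin: centre of the underside
- seated_a: a like bracket already in its slot of the tray, same size and origin as the bracket, barrel along its +x
- seated_b: another like bracket already in its slot of the tray, same size and origin, barrel along its +x
- lid_angle (a joint): angle of the laptop's black lid (198 x 283 x 7 mm, about 0.45 kg), 0 = closed, grows as the lid's far edge rises; the hinge runs along the edge nearest the robot and is loose, so that the lid falls shut from any angle the pointer can show. Travel ends at 1.5 rad
- hinge (a point): middle of the lid's hinge axis, on the laptop (fixed body 200 x 285 x 18 mm, standing on the table), 20 mm above the table. x runs level from the hinge to the laptop's far edge, y along the hinge axis, z up. Opening turns the lid about -y
- lid_edge (a point): middle of the lid's free edge on its outer face, 200 mm along the lid's x from the hinge and 8 mm along its z; axes as the hinge's, turning with the lid (its x points from hinge to free edge). The closed lid's outer face is 28 mm above the table
- lid: the lid itself with a suction lifter stuck fast on its outer face: black rubber cup 44 mm in diameter and 11 mm high, blue stem 12 mm thick, blue cross bar on top; the lifter stands on the lid's mid line, 165 mm from the hinge. Origin: middle of the hinge axis; x from hinge to free edge, y along the hinge axis, z the outward normal; outer face at z = 8 mm
- lifter_bar (a point): centre of the lifter's round blue cross bar, at 165 mm along x and 53 mm along z of the lid (45 mm above its outer face); the bar is 18 mm in diameter and 40 mm long along the hinge direction (y), with flat ends, so that it can be pinched end to end (40 mm) and turn between the fingers
- pointer (a joint): angle of the red pointer arm, 0 = level; the lid is in line with it when joint lid_angle has the same value. It is set somewhere between 0.5 and 0.95 rad and stays by stiff friction; not to be moved
- pointer_tip (a point): centre of the red ball (16 mm) at the end of the pointer arm, which turns about the lid's own hinge axis 190 mm to the side (-y) of the lid's mid line; 200 mm along the pointer and 8 mm above its hinge plane, just like point lid_edge on the lid (the two coincide seen along the hinge axis when the lid is in line); axes as lid_edge's
- tape_roll: bystander: roll of tape lying flat, 92 mm across, 19 mm high; origin: centre of the underside
- screwdriver: bystander: screwdriver 170 mm long lying along its x
- jar: bystander: small amber glass jar, 44 mm across, 55 mm high, on the green mat; origin: centre of the underside
Mind the look-alikes: they are no part of the job. What is shaped like the bracket but pink or turquoise is not meant.

How it is judged:
On the way, in this order (a step that is already met when the one before it is completed fails the run):
1. the bracket lies released and flat in the marked slot, barrel the right way, while the lid is still shut (horizontal distance between bracket and slot_mark below 0.02 m and z of bracket in the frame of slot_mark below 0.003 m and angle between bracket's own z axis and vertical below 0.1 rad and angle between the x axis of bracket and the x axis of slot_mark, either way round below 0.5 rad and x of bracket_barrel in the frame of slot_mark above 0.025 m and contact force between bracket and anything else above 0.05 N and contact force between bracket and the arm below 0.05 N and contact force between bracket and the fingers below 0.05 N and linear speed of bracket below 0.02 m/s and value of joint lid_angle below 0.08 rad), for 0.2 s.
2. the lid is held in line with the pointer (angle between the x axis of lid_edge and the x axis of pointer_tip, either way round below 0.07 rad and contact force between lid and the fingers above 0.5 N and velocity of joint lid_angle between -0.05 and 0.05 rad/s), for 0.4 s.
At the end, for the whole second after the job is handed in: Bracket released, flat on the marked slot's floor (within 3 mm, tilt < 0.1 rad), within 20 mm and 0.5 rad of the mark, barrel the right way; lid within 0.07 rad of the pointer and still (< 0.05 rad/s), the fingers holding the lid (> 0.5 N) (all of step 2 and horizontal distance between bracket and slot_mark below 0.02 m and z of bracket in the frame of slot_mark below 0.003 m and angle between bracket's own z axis and vertical below 0.1 rad and angle between the x axis of bracket and the x axis of slot_mark, either way round below 0.5 rad and x of bracket_barrel in the frame of slot_mark above 0.025 m and contact force between bracket and anything else above 0.05 N and contact force between bracket and the arm below 0.05 N and contact force between bracket and the fingers below 0.05 N and linear speed of bracket below 0.02 m/s); the arm keeps its last pose, push and grip.
It fails at once if the tape roll is pushed about (distance of tape_roll from where it was at the start of the episode above 0.03 m).
It fails at once if the screwdriver is pushed about (distance of screwdriver from where it was at the start of the episode above 0.03 m).
It fails at once if the jar is pushed about (distance of jar from where it was at the start of the episode above 0.03 m).
It fails at once if a seated bracket is disturbed (distance of any of seated_a, seated_b from where it was at the start of the episode above 0.02 m).
It fails at once if the pointer is moved (distance of pointer_tip from where it was at the start of the episode above 0.012 m).
It also fails if it takes over 64 s, if anything falls off the work surface, if the arm or the gripper's body presses on something with over 40 N, if the wrist force passes 120 N, or if a joint passes its speed limit or range.

### The arm

A 7-joint arm with a two-finger parallel gripper is mounted at the origin on the work surface. World frame = base frame: x ahead of the robot, y to its left, z up, the work surface at z = 0. Lengths are in m, angles in rad, forces in N, time in s.
With the tool pointing down it reaches from about 0.4 to 0.85 m from the base axis. Payload 4.4 kg.
Tool frame: the origin (TCP) lies at the very end of the fingers, on their centre line; the grasp point (between the pads) lies 19 mm behind it; z points along the fingers, y is the line along which they close (so a half turn about z gives the same grasp; the last joint's range is limited). The gripper opens to 94 mm and grips with 3 to 60 N. Pads are 16 mm wide; open, the fingers measure 119 mm over their backs; the gripper's body (75 mm by 177 mm) begins 78 mm behind the grasp point.
Start: joints at [-1.176, 0.628, 0.038, 1.517, -0.027, 0.996, -0.02], TCP at [0.289, 0.582, 0.205] pointing down, gripper open.
Joint ranges: [-3.06, 3.06], [-0.37, 2.12], [-1.25, 1.32], [0.18, 2.47], [-1.1, 4.24], [0.23, 1.98], [-2.94, 2.94]. Speed limits (rad/s): [2.57, 2.57, 3.14, 3.14, 3.14, 3.14, 3.14].

### API

Orientations are given as a unit quaternion [w, x, y, z].
In Python, from workcell import r gives the robot as it stands.
- The arm moves only by the shell command python3 -m pendant 'ROWS' [OPENING] [FORCE]. ROWS is JSON, a list of rows, each a list of 6 numbers: the shift along the tool's x, y, z each as a share of 0.04 m, from -1 to 1, then the turn, a rotation vector about the tool's x, y, z each as a share of 0.12 rad, from -1 to 1. In form: [[dx, dy, dz, ax, ay, az], ...]. A call has 1 to 20 rows; each row shifts and turns the commanded pose from where the row before left it, along the tool's axes as they then stand; what a row does not reach is not made up. A row lasts 1/12 s, in which the tool goes at most 41.7 mm and 7.16 degrees, less where a joint would pass 70% of its speed; a pose out of reach is approached as far as the arm can. A call with a number of a shift or a turn outside -1 to 1 is refused whole. A call with a gripper value outside its range is refused whole. OPENING is the closure in counts, from 0 (fully open) to 255 (shut), set as the call begins (- or left out, the last holds). The fingers move at their own pace and stop on an object; FORCE is the grip in N (left out, the last holds). Time passes only in rows, so rows that do not move let the fingers close. It gives the time, the measured TCP pose, the force, the opening and the grip force at its end, in the units of the state.
- r.get_state(): the state, without advancing time (a new reading comes with each control period).
- r.grab_frame(name): name is "scene" or "side" or "wrist"; returns (picture, depth): 420x560x3 uint8, red, green, blue; 420x560 float32, m along the optical axis (not along the pixel's ray), 0 where there is no reading.
- r.calibration(name): a dict with "camera_matrix" (3x3 intrinsics, pixels), "xyz" and "orientation" of the camera in the world; the wrist camera has in their place "hand_eye" (4x4, takes a point from camera to tool coordinates, whose origin is the TCP and whose axes are the flange's). Camera axes: x right, y down, z forward; pixel columns grow to the right and rows downward; lengths in m; the calibration is good to about 2 mm. A picture is of the moment at which its call begins: read the wrist's pose just before it. calibration takes no time and is no camera call.
- r.hand_in(): hands the job in; it is judged then, once.
The state is a dict: "time": time; "joint_pos": joint angles; "joint_vel": joint speeds; "effort": joint torques, N m; "eef_pos": TCP position; "ee_rot": TCP orientation; "force": force on the tool from outside, world axes, zero at the start; "torque": the same for the moment, N m; "finger_gap": finger opening in m; "grasp_force": force on a finger pad.
Only numpy, scipy, OpenCV 4.12 (cv2) and the standard library are available. Lean on these libraries where they do the work, as an engineer would, in place of code of your own. Each camera call takes 0.05 s, during which the arm holds its last target. There are 200 camera calls.

## Working session

There is one attempt and no reset: what is moved stays moved. The work goes in short steps, Python scripts to look and compute and a shell command to move; the robot and the scene stay as the last step left them, time stands still between calls to the robot, and variables do not carry over. Pictures are saved under pics/ and viewed, at most 10 in all, crops included, and the job is handed in when it is done.

```bash
ls; mkdir -p pics; cat > h.py <<'E'
import numpy as np,cv2
from workcell import r
from scipy.spatial.transform import Rotation as R
def rot(q): return R.from_quat([q[1],q[2],q[3],q[0]]).as_matrix()
def cam(n,s=None):
    c=r.calibration(n);K=np.array(c["camera_matrix"])
    if n=="wrist":
        s=s or r.get_state();T=np.eye(4);T[:3,:3]=rot(s["ee_rot"]);T[:3,3]=s["eef_pos"]
        T=T@np.array(c["hand_eye"])
    else:
        T=np.eye(4);o=np.array(c["orientation"]);T[:3,:3]=o if o.shape==(3,3) else rot(o);T[:3,3]=c["xyz"]
    return K,T
def grab(n,tag):
    s=r.get_state();K,T=cam(n,s);p,d=r.grab_frame(n)
    cv2.imwrite(f"pics/{tag}.png",p[:,:,::-1]);np.savez(f"pics/{tag}.npz",p=p,d=d,K=K,T=T);return p,d,K,T
def load(tag):
    z=np.load(f"pics/{tag}.npz");return z["p"],z["d"],z["K"],z["T"]
def ray(K,T,u,v): return T[:3,:3]@(np.linalg.inv(K)@[u,v,1])
def onz(K,T,u,v,z):
    q=ray(K,T,u,v);o=T[:3,3];return o+q*(z-o[2])/q[2]
def pt(d,K,T,u,v): return T[:3,3]+ray(K,T,u,v)*d[int(v),int(u)]
def cloud(d,K,T):
    v,u=np.mgrid[:d.shape[0],:d.shape[1]]
    q=np.stack([u,v,np.ones_like(u)],-1)@np.linalg.inv(K).T*d[...,None]
    return q@T[:3,:3].T+T[:3,3]
E
python3 - <<'E'
from h import *
for n in("scene","side"):
    p,d,K,T=grab(n,n+"0");print(n,K.tolist(),T.round(3).tolist())
print(r.get_state())
E
```

```text
pics
scene [[496.03674790007733, 0.0, 276.5062369444429], [0.0, 496.03674790007733, 213.86066004471706], [0.0, 0.0, 1.0]] [[-0.285, 0.808, -0.516, 1.155], [0.958, 0.246, -0.145, 0.192], [0.01, -0.536, -0.844, 1.058], [0.0, 0.0, 0.0, 1.0]]
side [[491.80831536232387, 0.0, 282.1239172810834], [0.0, 491.80831536232387, 203.24779415918113], [0.0, 0.0, 1.0]] [[0.993, -0.071, 0.097, 0.415], [-0.12, -0.65, 0.75, -0.953], [0.009, -0.756, -0.654, 0.911], [0.0, 0.0, 0.0, 1.0]]
{'time': 0.1, 'joint_pos': array([-1.17581598,  0.62922424,  0.03847639,  1.51824014, -0.02699719,
        0.99630412, -0.01999005]), 'joint_vel': array([ 3.06276567e-04, -1.30675421e-03, -1.35666474e-03, -2.73823925e-03,
        7.69445268e-05,  1.27197898e-03,  4.86020683e-04]), 'effort': array([ 1.92443018e-03, -5.50790405e+01,  1.14691570e+00, -1.87117589e+01,
       -5.22486842e-02,  1.91925309e-02,  2.64420549e-05]), 'eef_pos': array([0.28875028, 0.58168923, 0.20467462]), 'ee_rot': array([-1.71941505e-04,  2.28363889e-01,  9.73575497e-01, -8.10485871e-04]), 'force': array([0.01388946, 0.04412397, 0.08381091]), 'torque': array([ 0.03345564, -0.00818737,  0.02988866]), 'grasp_force': 0.0, 'finger_gap': 0.09410064961442959}
```

View pics/scene0.png

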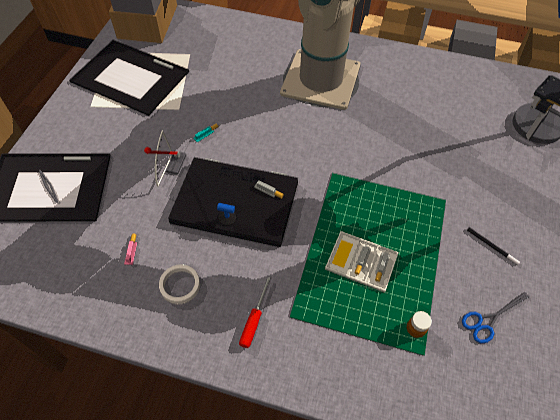

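View pics/side0.png

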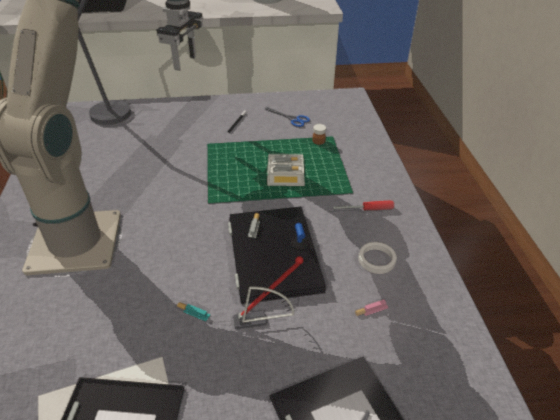

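The scene view shows the bracket on the lid at (267,189). Things that could be taken for it are the turquoise one (205,131), the pink one (131,248), and the seated ones (363,262) and (381,268). The steel one lying on the black lid is the one described. The yellow sticker is at (344,250), the blue lifter at (227,210) and the pointer ball at (147,150).

```bash
python3 - <<'E'
from h import *
p,d,K,T=load("scene0")
a=cv2.resize(p[160:250,165:305],None,fx=5,fy=5,interpolation=2)
b=cv2.resize(p[225:300,320:405],None,fx=5,fy=5,interpolation=2)
im=np.zeros((450+0,800,3),np.uint8)
a=cv2.resize(p[170:235,195:300],None,fx=3.8,fy=3.8,interpolation=2);b=cv2.resize(p[230:295,322:402],None,fx=5,fy=5,interpolation=2)
im=np.zeros((330,800,3),np.uint8);im[:a.shape[0],:a.shape[1]]=a;im[:b.shape[0],400:400+b.shape[1]]=b[:330]
cv2.imwrite("pics/crop.png",im[:,:,::-1])
P=cloud(d,K,T);hsv=cv2.cvtColor(p,cv2.COLOR_RGB2HSV)
def rep(n,m):
    k,l,st,c=cv2.connectedComponentsWithStats(m.astype(np.uint8))
    for i in range(1,k):
        if st[i,4]>=8:
            q=P[(l==i)&(d>0)]
            print(n,c[i].round(1),st[i,4],np.median(q,0).round(3),q.min(0).round(3),q.max(0).round(3))
H,S,V=hsv[...,0],hsv[...,1],hsv[...,2]
box=np.zeros(H.shape,bool);box[110:320,120:410]=1
rep("yel",box&(H>14)&(H<32)&(S>130)&(V>110))
rep("blue",box&(H>100)&(H<125)&(S>150)&(V>80))
rep("red",box&((H<6)|(H>174))&(S>150)&(V>80))
L=box&(V<70)&(S<90)&(P[...,2]>.018)&(P[...,2]<.035)
rep("lid",L)
for u,v in((190,175),(285,185),(185,215),(250,230)):print(P[v,u].round(4))
E
```

```text
yel [213.4 126. ] 18 [ 0.286 -0.24   0.01 ] [ 0.276 -0.247  0.002] [ 0.294 -0.234  0.013]
yel [278.6 193.6] 37 [0.472 0.006 0.039] [ 0.465 -0.005  0.03 ] [0.479 0.015 0.044]
yel [133.  237.3] 34 [ 0.681 -0.3    0.011] [ 0.671 -0.307  0.006] [ 0.69  -0.295  0.015]
yel [342.  253.3] 321 [0.574 0.194 0.007] [0.538 0.176 0.001] [0.61  0.213 0.013]
yel [358.  268.6] 40 [0.608 0.239 0.018] [0.596 0.233 0.01 ] [0.617 0.245 0.023]
yel [378.1 275.4] 29 [0.612 0.287 0.019] [0.601 0.282 0.013] [0.621 0.291 0.023]
blue [225.7 207.2] 124 [ 0.574 -0.095  0.079] [ 0.545 -0.117  0.028] [ 0.583 -0.076  0.086]
red [147.  149.8] 35 [ 0.54  -0.288  0.183] [ 0.418 -0.394 -0.   ] [ 0.546 -0.281  0.187]
red [172.9 152.4] 22 [ 0.437 -0.292  0.051] [ 0.418 -0.301  0.024] [ 0.455 -0.291  0.071]
red [254.6 314.3] 115 [0.785 0.043 0.023] [0.772 0.032 0.014] [0.8   0.055 0.03 ]
lid [232.5 199. ] 6436 [ 0.514 -0.104  0.028] [ 0.403 -0.245  0.018] [0.614 0.045 0.035]
[ 0.4788 -0.2301  0.0314]
[0.4353 0.0119 0.028 ]
[ 0.5928 -0.1983  0.026 ]
[ 0.5874 -0.0321  0.0268]
```

View pics/crop.png

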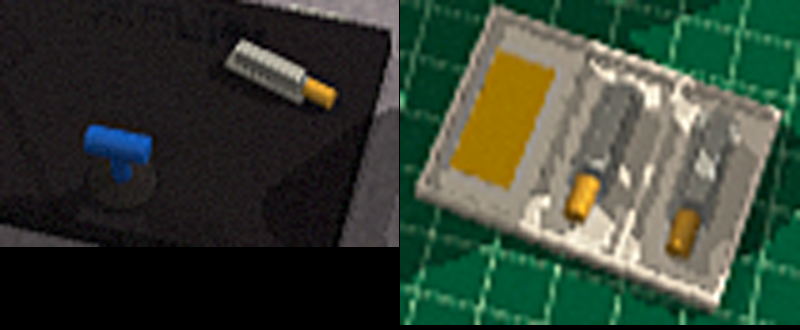

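The crop shows the steel bracket with its barrel pointing right. Both seated barrels point to the bottom of the picture (about +x), and the yellow slot is the left one, nearest the laptop. Next I'll work out the poses.

```bash
cat > m.py <<'E'
from h import *
def masks(p):
    h=cv2.cvtColor(p,cv2.COLOR_RGB2HSV);H,S,V=h[...,0],h[...,1],h[...,2]
    return dict(yel=(H>14)&(H<32)&(S>130)&(V>90),blue=(H>100)&(H<125)&(S>150)&(V>60),red=((H<6)|(H>174))&(S>150)&(V>60),gray=(S<60)&(V>110),black=(V<60))
E
python3 - <<'E'
from m import *
for n in("scene","side"):
    p,d,K,T=load(n+"0");M=masks(p);P=cloud(d,K,T)
    print(n)
    def inb(m,lo,hi): return m&np.all((P>lo)&(P<hi),-1)
    # sticker
    m=inb(M["yel"],[.52,.165,-.01],[.63,.225,.014])
    v,u=np.nonzero(m);q=np.array([onz(K,T,a,b,.006)[:2] for a,b in zip(u,v)],np.float32)
    print("sticker",m.sum(),cv2.minAreaRect(q),q.mean(0))
    # bracket rib (gray, on lid)
    m=inb(M["gray"],[.41,-.09,.034],[.5,.03,.06]);v,u=np.nonzero(m)
    q=np.array([onz(K,T,a,b,.045)[:2] for a,b in zip(u,v)],np.float32);print("rib",len(q),cv2.minAreaRect(q))
    m=inb(M["yel"],[.44,-.03,.02],[.5,.03,.06]);v,u=np.nonzero(m)
    q=np.array([onz(K,T,a,b,.0385)[:2] for a,b in zip(u,v)]);print("barrel",len(q),q.mean(0))
    # seated barrels
    for y in(.24,.287):
        m=inb(M["yel"],[.58,y-.015,.008],[.64,y+.015,.03]);print("seat",np.median(P[m],0))
    # bar
    m=inb(M["blue"],[.54,-.13,.06],[.6,-.06,.1]);v,u=np.nonzero(m);print("bar",u.mean(),v.mean(),np.median(P[m],0),np.percentile(P[m],[3,97],0))
    # pointer
    m=inb(M["red"],[.40,-.32,.03],[.58,-.26,.22]);q=P[m];print("ptr",len(q),np.polyfit(q[:,0],q[:,2],1),q.max(0),q[np.argmax(q[:,2])])
    v,u=np.nonzero(m&(P[...,2]>q[:,2].max()-.016));print("ball px",u.mean(),v.mean(),len(u),np.median(P[v,u],0))
    # lid
    m=inb(M["black"],[.36,-.28,.024],[.65,.08,.033]);v,u=np.nonzero(m)
    k,l,st,c=cv2.connectedComponentsWithStats(m.astype(np.uint8));i=1+st[1:,4].argmax();v,u=np.nonzero(l==i)
    q=np.array([onz(K,T,a,b,.028)[:2] for a,b in zip(u,v)],np.float32);print("lid",cv2.minAreaRect(q))
E
```

```text
scene
sticker 319 ((0.5728520154953003, 0.1941538155078888), (0.029776904731988907, 0.06870916485786438), 83.18584442138672) [0.5733302  0.19416295]
rib 73 ((0.46247756481170654, -0.030637934803962708), (0.049315523356199265, 0.01050516963005066), 75.54767608642578)
barrel 40 [0.47304737 0.00620213]
seat [0.60819674 0.238663   0.01796226]
seat [0.61383857 0.28712653 0.01861162]
bar 225.47368421052633 207.49624060150376 [ 0.57475013 -0.09573292  0.07918479] [[ 0.56485035 -0.11444768  0.06824143]
 [ 0.58052211 -0.07678514  0.08414832]]
ptr 93 [ 1.25377961 -0.49682908] [ 0.54566847 -0.28121708  0.1869131 ] [ 0.53660683 -0.29093469  0.1869131 ]
ball px 147.17142857142858 149.85714285714286 35 [ 0.54010719 -0.28716527  0.18315953]
lid ((0.5095285773277283, -0.09948551654815674), (0.19639497995376587, 0.2825322449207306), 3.0660524368286133)
side
sticker 109 ((0.5724879503250122, 0.19340729713439941), (0.019354570657014847, 0.06299525499343872), 83.80366516113281) [0.5720433  0.19347298]
rib 49 ((0.4589640498161316, -0.041826263070106506), (0.06335246562957764, 0.008882226422429085), 75.70348358154297)
barrel 11 [0.47109133 0.00810129]
seat [0.60451348 0.23000051 0.0171003 ]
seat [0.60857121 0.28325299 0.01598546]
bar 299.7826086956522 230.93478260869566 [ 0.56912462 -0.10428638  0.07915521] [[ 0.56203781 -0.12033918  0.06940226]
 [ 0.57647557 -0.0836187   0.0826283 ]]
ptr 275 [ 1.24060321 -0.48692305] [ 0.54194055 -0.28753906  0.18752152] [ 0.53335582 -0.29533342  0.18752152]
ball px 299.0 260.0869565217391 46 [ 0.53528692 -0.29515582  0.18362876]
lid ((0.5056950449943542, -0.10548214614391327), (0.19734372198581696, 0.2856384813785553), 2.9373536109924316)
```

```bash
cat > plan.py <<'E'
import sys
from h import *
x,y,z,th=map(float,sys.argv[1:5]);th=np.radians(th);s=r.get_state();A=rot(s["ee_rot"])
ty=np.array([np.cos(th),np.sin(th),0]);tz=np.array([0,0,-1.]);B=np.stack([np.cross(ty,tz),ty,tz],1)
D=np.array([x,y,z])-s["eef_pos"]
print("turn/0.12:",(R.from_matrix(A.T@B).as_rotvec()/.12).round(2),"shift/0.04 in cur:",(A.T@D/.04).round(2),"after turn:",(B.T@D/.04).round(2))
print("t",s["time"],"pos",np.round(s["eef_pos"],4),"yaw y",np.degrees(np.arctan2(A[1,1],A[0,1])).round(1),"j7",s["joint_pos"][6].round(2),"F",np.round(s["force"],1),"gap",s["finger_gap"].round(4),"gf",s["grasp_force"])
E
python3 plan.py .4625 -.0306 .19 -15
```

```text
turn/0.12: [-1.000e-02  1.000e-02  1.143e+01] shift/0.04 in cur: [-10.7  -11.78   0.39] after turn: [-13.66   8.16   0.37]Traceback (most recent call last):
  File "plan.py", line 7, in <module>
    print("t",s["time"],"pos",np.round(s["eef_pos"],4),"yaw y",np.degrees(np.arctan2(A[1,1],A[0,1])).round(1),"j7",s["joint_pos"][6].round(2),"F",np.round(s["force"],1),"gap",s["finger_gap"].round(4),"gf",s["grasp_force"])
                                                                                                                                                                               ^^^^^^^^^^^^^^^^^^^^^
AttributeError: 'float' object has no attribute 'round'
```

```bash
sed -i 's/s\["finger_gap"\].round(4)/round(s["finger_gap"],4)/' plan.py
python3 -m pendant '[[0,0,0,0,0,0.95],[0,0,0,0,0,0.95],[0,0,0,0,0,0.95],[0,0,0,0,0,0.95],[0,0,0,0,0,0.95],[0,0,0,0,0,0.95],[0,0,0,0,0,0.95],[0,0,0,0,0,0.95],[0,0,0,0,0,0.95],[0,0,0,0,0,0.95],[0,0,0,0,0,0.95],[0,0,0,0,0,0.95]]' 0
python3 -m pendant '[[-0.68,0.41,0.02,0,0,0],[-0.68,0.41,0.02,0,0,0],[-0.68,0.41,0.02,0,0,0],[-0.68,0.41,0.02,0,0,0],[-0.68,0.41,0.02,0,0,0],[-0.68,0.41,0.02,0,0,0],[-0.68,0.41,0.02,0,0,0],[-0.68,0.41,0.02,0,0,0],[-0.68,0.41,0.02,0,0,0],[-0.68,0.41,0.02,0,0,0],[-0.68,0.41,0.02,0,0,0],[-0.68,0.41,0.02,0,0,0],[-0.68,0.41,0.02,0,0,0],[-0.68,0.41,0.02,0,0,0],[-0.68,0.41,0.02,0,0,0],[-0.68,0.41,0.02,0,0,0],[-0.68,0.41,0.02,0,0,0],[-0.68,0.41,0.02,0,0,0],[-0.68,0.41,0.02,0,0,0],[-0.68,0.41,0.02,0,0,0]]'
python3 plan.py .4625 -.0306 .19 -15
```

```text
time: 1.1
eef_pos: [0.2887, 0.5819, 0.205]
ee_rot: [0.0, 0.794, 0.608, -0.0]
force: [0.5, -0.7, 0.2]
finger_gap: 0.0938
grasp_force: 0.0
time: 2.77
eef_pos: [0.4673, -0.0289, 0.1893]
ee_rot: [-0.0, 0.792, 0.61, -0.0]
force: [0.2, -0.7, -0.3]
finger_gap: 0.0939
grasp_force: 0.0
turn/0.12: [-0.   -0.    0.03] shift/0.04 in cur: [-0.07 -0.1  -0.02] after turn: [-0.07 -0.1  -0.02]
t 2.7667 pos [ 0.4673 -0.0289  0.1893] yaw y -14.8 j7 0.03 F [ 0.2 -0.7 -0.3] gap 0.0939 gf 0.0
```

```bash
python3 - <<'E'
from m import *
p,d,K,T=grab("wrist","w1");M=masks(p);P=cloud(d,K,T)
m=(P[...,2]>.041)&(P[...,2]<.055)&(np.abs(P[...,0]-.4625)<.06)&(np.abs(P[...,1]+.03)<.06)&(d>0)
v,u=np.nonzero(m);q=np.array([onz(K,T,a,b,.045)[:2] for a,b in zip(u,v)],np.float32);print("rib",len(q),cv2.minAreaRect(q),np.median(P[m],0))
m=M["yel"];v,u=np.nonzero(m);print("barrel",len(u),np.median(P[m],0) if len(u) else 0)
print("lid z",np.median(P[...,2][(P[...,2]>.015)&(P[...,2]<.035)]))
E
```

```text
rib 533 ((0.4636286199092865, -0.020093563944101334), (0.07246284186840057, 0.009986122138798237), 75.19705200195312) [ 0.46204387 -0.02749495  0.04543923]
barrel 2600 [ 0.51922805 -0.01113578  0.30575435]
lid z 0.028697169736485006
```

View pics/w1.png

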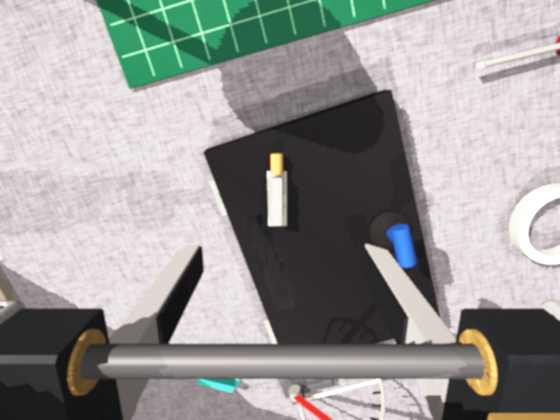

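```bash
python3 plan.py .461 -.031 .035 -14.8
```

```text
turn/0.12: [ 0.04  0.03 -0.06] shift/0.04 in cur: [ 0.09 -0.26  3.87] after turn: [ 0.08 -0.24  3.87]
t 2.8167 pos [ 0.4694 -0.0364  0.1898] yaw y -15.2 j7 0.04 F [ 2.3 -6.2 -0.1] gap 0.0943 gf 0.0
```

```bash
python3 -m pendant '[[0,0,0,0,0,0],[0,0,0,0,0,0],[0,0,0,0,0,0]]' >/dev/null; python3 - <<'E'
from m import *
p,d,K,T=grab("wrist","w2");P=cloud(d,K,T)
m=(P[...,2]>.041)&(P[...,2]<.055)&(np.abs(P[...,0]-.4625)<.06)&(np.abs(P[...,1]+.03)<.06)&(d>0)
v,u=np.nonzero(m);q=np.array([onz(K,T,a,b,.045)[:2] for a,b in zip(u,v)],np.float32);print("rib",len(q),cv2.minAreaRect(q))
E
python3 plan.py .461 -.031 .035 -14.8
```

```text
rib 527 ((0.4638165831565857, -0.01962948590517044), (0.0726979598402977, 0.009374269284307957), 75.27083587646484)
turn/0.12: [-0.01 -0.    0.02] shift/0.04 in cur: [-0.16 -0.11  3.86] after turn: [-0.16 -0.11  3.86]
t 3.1167 pos [ 0.4669 -0.0259  0.1893] yaw y -14.6 j7 0.03 F [0.3 0.5 0.4] gap 0.0939 gf 0.0
```

```bash
python3 -m pendant '[[-0.16,-0.11,0.3,0,0,0],[0,0,0.6,0,0,0],[0,0,0.6,0,0,0],[0,0,0.6,0,0,0],[0,0,0.5,0,0,0],[0,0,0.4,0,0,0],[0,0,0.3,0,0,0],[0,0,0,0,0,0],[0,0,0,0,0,0],[0,0,0,0,0,0]]' 130; python3 plan.py .461 -.031 .035 -14.8
```

```text
time: 3.95
eef_pos: [0.4619, -0.0318, 0.058]
ee_rot: [0.0, 0.792, 0.611, 0.0]
force: [-0.0, -0.6, 0.0]
finger_gap: 0.0458
grasp_force: 0.0
turn/0.12: [ 0.01 -0.    0.01] shift/0.04 in cur: [ 0.01 -0.03  0.58] after turn: [ 0.01 -0.03  0.58]
t 3.95 pos [ 0.4619 -0.0318  0.058 ] yaw y -14.7 j7 0.18 F [-0.  -0.6  0. ] gap 0.0458 gf 0.0
```

```bash
python3 -m pendant '[[0,-0.03,0.2,0,0,0],[0,0,0.2,0,0,0],[0,0,0.18,0,0,0],[0,0,0,0,0,0],[0,0,0,0,0,0],[0,0,0,0,0,0]]'; python3 -m pendant '[[0,0,0,0,0,0],[0,0,0,0,0,0],[0,0,0,0,0,0],[0,0,0,0,0,0],[0,0,0,0,0,0],[0,0,0,0,0,0],[0,0,0,0,0,0],[0,0,0,0,0,0]]' 255 25; python3 -m pendant '[[0,0,-0.1,0,0,0],[0,0,-0.3,0,0,0],[0,0,-0.6,0,0,0],[0,0,-0.6,0,0,0],[0,0,-0.6,0,0,0],[0,0,-0.3,0,0,0],[0,0,0,0,0,0],[0,0,0,0,0,0],[0,0,0,0,0,0]]'; python3 plan.py .573 .194 .12 -96.8
```

```text
time: 4.45
eef_pos: [0.4602, -0.0324, 0.0342]
ee_rot: [-0.0, 0.792, 0.61, -0.0]
force: [0.2, -0.1, -0.2]
finger_gap: 0.0461
grasp_force: 0.0
time: 5.12
eef_pos: [0.4604, -0.0322, 0.0343]
ee_rot: [0.0, 0.792, 0.61, 0.0]
force: [-0.4, -0.0, 0.9]
finger_gap: 0.0093
grasp_force: 25.0
time: 5.87
eef_pos: [0.4596, -0.032, 0.1336]
ee_rot: [-0.001, 0.792, 0.61, -0.0]
force: [0.4, 0.9, -1.4]
finger_gap: 0.0099
grasp_force: 25.0
turn/0.12: [-1.000e-02  1.000e-02  1.193e+01] shift/0.04 in cur: [6.19 1.3  0.34] after turn: [ 2.15 -5.95  0.34]
t 5.8667 pos [ 0.4596 -0.032   0.1336] yaw y -14.8 j7 0.11 F [ 0.4  0.9 -1.4] gap 0.0099 gf 24.999711513519287
```

```bash
python3 -m pendant '[[0,0,0,0,0,0.99],[0,0,0,0,0,0.99],[0,0,0,0,0,0.99],[0,0,0,0,0,0.99],[0,0,0,0,0,0.99],[0,0,0,0,0,0.99],[0,0,0,0,0,0.99],[0,0,0,0,0,0.99],[0,0,0,0,0,0.99],[0,0,0,0,0,0.99],[0,0,0,0,0,0.99],[0,0,0,0,0,0.99]]'>/dev/null;  python3 -m pendant '[[0.15,-0.41,0,0,0,0],[0.15,-0.41,0,0,0,0],[0.15,-0.41,0,0,0,0],[0.15,-0.41,0,0,0,0],[0.15,-0.41,0,0,0,0],[0.15,-0.41,0,0,0,0],[0.15,-0.41,0,0,0,0],[0.15,-0.41,0,0,0,0],[0.15,-0.41,0,0,0,0],[0.15,-0.41,0,0,0,0],[0.15,-0.41,0,0,0,0],[0.15,-0.41,0,0,0,0],[0.15,-0.41,0,0,0,0],[0.15,-0.41,0,0,0,0],[0,0,0,0,0,0],[0,0,0,0,0,0],[0,0,0,0,0,0]]'; python3 plan.py .573 .194 .06 -96.8
python3 -c "
from h import *
grab('scene','s2');p,d,K,T=grab('wrist','w3')
a=cv2.resize(load('s2')[0][190:330,290:430],(520,520))
im=np.zeros((520,800,3),np.uint8);im[:,:520]=a;im[:210,520:]=cv2.resize(p,(280,210));cv2.imwrite('pics/c2.png',im[:,:,::-1])"
```

```text
time: 8.28
eef_pos: [0.5686, 0.1848, 0.1333]
ee_rot: [0.001, 0.998, -0.057, -0.001]
force: [-0.2, -1.2, -0.5]
finger_gap: 0.0095
grasp_force: 25.0
turn/0.12: [0.02 0.02 0.04] shift/0.04 in cur: [ 0.09 -0.24  1.83] after turn: [ 0.08 -0.24  1.83]
t 8.2833 pos [0.5686 0.1848 0.1333] yaw y -96.5 j7 -1.39 F [-0.2 -1.2 -0.5] gap 0.0095 gf 24.999758005142212
```

View pics/c2.png

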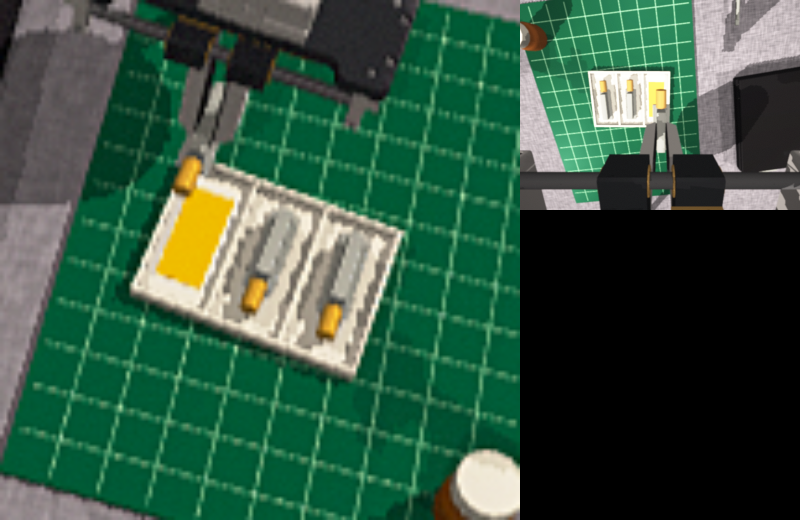

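The scene crop shows the bracket in the fingers with its barrel pointing like the seated ones, over the near end of the yellow slot. Lowering it now.

```bash
python3 -m pendant '[[0.08,-0.24,0.3,0,0,0.04],[0,0,0.5,0,0,0],[0,0,0.5,0,0,0],[0,0,0.5,0,0,0],[0,0,0,0,0,0],[0,0,0,0,0,0],[0,0,0,0,0,0],[0,0,0,0,0,0]]'; python3 plan.py .573 .194 .0125 -96.8
```

```text
time: 9.05
eef_pos: [0.5749, 0.1956, 0.0634]
ee_rot: [-0.0, 0.998, -0.059, 0.001]
force: [-0.0, 0.3, -1.3]
finger_gap: 0.0098
grasp_force: 25.0
turn/0.12: [-0.01 -0.02  0.01] shift/0.04 in cur: [-0.05  0.05  1.27] after turn: [-0.04  0.05  1.27]
t 9.05 pos [0.5749 0.1956 0.0634] yaw y -96.8 j7 -1.34 F [-0.   0.3 -1.3] gap 0.0098 gf 24.999832212924957
```

```bash
python3 -m pendant '[[-0.04,0.05,0.2,0,0,0],[0,0,0.3,0,0,0],[0,0,0.3,0,0,0],[0,0,0.25,0,0,0],[0,0,0.15,0,0,0],[0,0,0.07,0,0,0],[0,0,0,0,0,0],[0,0,0,0,0,0],[0,0,0,0,0,0],[0,0,0,0,0,0]]';python3 plan.py .573 .194 .0125 -96.8
```

```text
time: 9.88
eef_pos: [0.571, 0.1938, 0.0119]
ee_rot: [-0.0, 0.998, -0.059, -0.001]
force: [-4.5, -0.3, 8.3]
finger_gap: 0.0097
grasp_force: 25.0
turn/0.12: [-0.    0.02  0.01] shift/0.04 in cur: [ 0.05 -0.01 -0.02] after turn: [ 0.05 -0.01 -0.02]
t 9.8833 pos [0.571  0.1938 0.0119] yaw y -96.7 j7 -1.28 F [-4.5 -0.3  8.3] gap 0.0097 gf 25.002171993255615
```

On the floor (8 N of contact). Releasing, going up, and checking the result.

```bash
python3 -m pendant '[[0,0,0,0,0,0],[0,0,0,0,0,0],[0,0,0,0,0,0],[0,0,0,0,0,0],[0,0,0,0,0,0]]' 202;  python3 -m pendant '[[0,0,-0.2,0,0,0],[0,0,-0.4,0,0,0],[0,0,-0.8,0,0,0],[0,0,-0.8,0,0,0],[0,0,-0.8,0,0,0],[0,0,-0.8,0,0,0],[0,0,-0.7,0,0,0],[0,0,0,0,0,0],[0,0,0,0,0,0],[0,0,0,0,0,0]]'; python3 - <<'E'
from m import *
p,d,K,T=grab("wrist","w4");P=cloud(d,K,T)
p,d,K,T=grab("side","side4");P=cloud(d,K,T)
grab("scene","scene4")
for n in("wrist","scene","side"):
    p,d,K,T=load({"wrist":"w4","scene":"scene4","side":"side4"}[n]);P=cloud(d,K,T)
    m=(P[...,2]>.018)&(P[...,2]<.03)&(np.abs(P[...,0]-.58)<.06)&(np.abs(P[...,1]-.194)<.022)
    v,u=np.nonzero(m)
    if len(u)>5:
        q=np.array([onz(K,T,a,b,.023)[:2] for a,b in zip(u,v)],np.float32);print(n,len(q),cv2.minAreaRect(q),np.percentile(P[m][:,2],[10,50,90]))
E
python3 plan.py .573 .194 .0125 -96.8
python3 - <<'E'
import cv2,numpy as np
im=np.zeros((420,800,3),np.uint8);a=cv2.imread('pics/w4.png');im[:,:560]=a;b=cv2.imread('pics/side4.png')[140:200,250:320];im[:206,560:]=cv2.resize(b,(240,206));cv2.imwrite('pics/c4.png',im)
E
```

```text
time: 10.3
eef_pos: [0.572, 0.1938, 0.0112]
ee_rot: [0.0, 0.998, -0.059, -0.0]
force: [-0.9, -0.6, 0.7]
finger_gap: 0.0193
grasp_force: 0.0
time: 11.13
eef_pos: [0.5714, 0.1941, 0.1911]
ee_rot: [-0.0, 0.998, -0.059, -0.001]
force: [-0.0, -0.2, -0.8]
finger_gap: 0.0198
grasp_force: 0.0
wrist 530 ((0.5830353498458862, 0.1936226487159729), (0.008839728310704231, 0.073213130235672), 83.0414047241211) [0.01879527 0.02333408 0.024458  ]
scene 97 ((0.5832776427268982, 0.19288654625415802), (0.009985302574932575, 0.07379484176635742), 82.73690795898438) [0.01923049 0.02268381 0.0258383 ]
side 73 ((0.5814341902732849, 0.1850021928548813), (0.019269904121756554, 0.07083658874034882), 83.82379150390625) [0.01892849 0.02157169 0.02400381]
turn/0.12: [0.01 0.02 0.01] shift/0.04 in cur: [ 0.06 -0.01  4.44] after turn: [ 0.05 -0.01  4.44]
t 11.2833 pos [0.5711 0.1938 0.1901] yaw y -96.7 j7 -1.46 F [-0.3  0.   1.1] gap 0.0194 gf 0.0
```

View pics/c4.png

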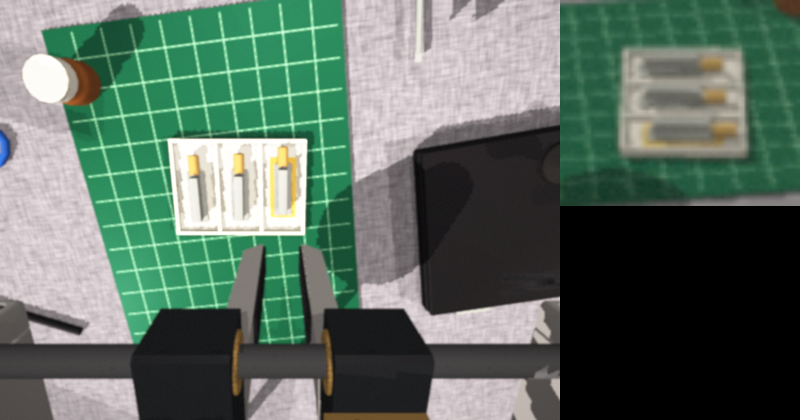

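The bracket lies flat on the yellow mark, its barrel beside the others: origin about (0.572, 0.195), top at 23 mm, as it must be. Now the pointer angle and the move to the lifter.

```bash
cat > ptr.py <<'E'
from m import *
hz=np.array([.4087,-.1049,.020]);yw=np.radians(3.05);ex=np.array([np.cos(yw),np.sin(yw),0]);ey=np.array([-np.sin(yw),np.cos(yw),0])
def ang(q):
    q=q-hz;x,z=q@ex,q[2];return x,q@ey,z,np.arctan2(z,x)-.04
if __name__=="__main__":
    A=[];b=[]
    for n in("scene0","side0"):
        p,d,K,T=load(n);P=cloud(d,K,T)
        m=masks(p)["red"]&np.all((P>[.52,-.32,.172])&(P<[.58,-.26,.22]),-1);v,u=np.nonzero(m)
        print(n,(u.min()+u.max())/2,(v.min()+v.max())/2,np.ptp(u),np.ptp(v))
        (cu,cv),_=cv2.minEnclosingCircle(np.c_[u,v].astype(np.float32))
        q=ray(K,T,cu,cv);q/=np.linalg.norm(q);M=np.eye(3)-np.outer(q,q);A.append(M);b.append(M@T[:3,3])
    X=np.linalg.solve(sum(A),sum(b));print("ball",X,ang(X),[np.linalg.norm(a@X-c) for a,c in zip(A,b)])
    bar=hz+.165*ex+[0,0,.053];print("bar",bar)
E
python3 ptr.py; python3 plan.py .573 -.096 .19 -87
```

```text
scene0 147.0 150.0 6 6
side0 299.0 260.5 6 7
ball [ 0.53695566 -0.28974475  0.17712248] (np.float64(0.11823887702690301), np.float64(-0.19140706715431244), np.float64(0.1571224797815304), np.float64(0.8856800259733675)) [np.float64(0.0004941834543483987), np.float64(0.0004941834543482919)]
bar [ 0.57346627 -0.09612078  0.073     ]
turn/0.12: [ 0.01  0.02 -1.42] shift/0.04 in cur: [0.9  7.19 0.01] after turn: [-0.33  7.24  0.  ]
t 11.2833 pos [0.5711 0.1938 0.1901] yaw y -96.7 j7 -1.46 F [-0.3  0.   1.1] gap 0.0194 gf 0.0
```

```bash
python3 -m pendant '[[0,0,0,0,0,-0.71],[0,0,0,0,0,-0.71],[-0.03,0.5,0,0,0,0],[-0.02,0.52,0,0,0,0],[-0.02,0.52,0,0,0,0],[-0.02,0.52,0,0,0,0],[-0.02,0.52,0,0,0,0],[-0.02,0.52,0,0,0,0],[-0.02,0.52,0,0,0,0],[-0.02,0.52,0,0,0,0],[-0.02,0.52,0,0,0,0],[-0.02,0.52,0,0,0,0],[-0.02,0.52,0,0,0,0],[-0.02,0.52,0,0,0,0],[-0.02,0.52,0,0,0,0],[-0.02,0.5,0,0,0,0],[0,0,0,0,0,0],[0,0,0,0,0,0],[0,0,0,0,0,0],[0,0,0,0,0,0]]' 60; python3 - <<'E'
from m import *
p,d,K,T=grab("wrist","w5");P=cloud(d,K,T)
m=masks(p)["blue"]&np.all((P>[.53,-.14,.066])&(P<[.62,-.05,.1]),-1)
v,u=np.nonzero(m);q=np.array([onz(K,T,a,b,.075)[:2] for a,b in zip(u,v)],np.float32);print(len(q),cv2.minAreaRect(q),np.median(P[m],0))
E
python3 plan.py .573 -.096 .1 -87
```

```text
time: 12.95
eef_pos: [0.5757, -0.0941, 0.1908]
ee_rot: [-0.001, 1.0, 0.027, -0.001]
force: [-1.0, -0.2, -0.2]
finger_gap: 0.0716
grasp_force: 0.0
782 ((0.571250855922699, -0.09605889022350311), (0.01760529726743698, 0.039641592651605606), 3.118295907974243) [ 0.57314424 -0.09592072  0.08118132]
turn/0.12: [-0.01  0.01  0.02] shift/0.04 in cur: [-0.07  0.05  2.27] after turn: [-0.07  0.04  2.27]
t 13.0 pos [ 0.5758 -0.0941  0.191 ] yaw y -86.8 j7 -0.85 F [-0.1  0.1  0.4] gap 0.0718 gf 0.0
```

The bar measures 40 x 18 mm at (0.572, -0.096), as expected. Descending and gripping.

```bash
python3 -m pendant '[[-0.09,0.05,0.3,0,0,0],[0,0,0.5,0,0,0],[0,0,0.5,0,0,0],[0,0,0.5,0,0,0],[0,0,0.5,0,0,0],[0,0,0.4,0,0,0],[0,0,0.3,0,0,0],[0,0,0.2,0,0,0],[0,0,0.1,0,0,0],[0,0,0.08,0,0,0],[0,0,0,0,0,0],[0,0,0,0,0,0],[0,0,0,0,0,0]]'; python3 plan.py .572 -.096 .054 -87
```

```text
time: 14.08
eef_pos: [0.5728, -0.0983, 0.057]
ee_rot: [0.0, 1.0, 0.026, 0.001]
force: [-0.0, 0.5, 0.8]
finger_gap: 0.0722
grasp_force: 0.0
turn/0.12: [ 0.   -0.01  0.  ] shift/0.04 in cur: [-0.02 -0.06  0.07] after turn: [-0.02 -0.06  0.07]
t 14.0833 pos [ 0.5728 -0.0983  0.057 ] yaw y -87.0 j7 -0.7 F [-0.   0.5  0.8] gap 0.0722 gf 0.0
```

```bash
python3 -m pendant '[[-0.02,-0.06,0.07,0,0,0],[0,0,0,0,0,0],[0,0,0,0,0,0],[0,0,0,0,0,0],[0,0,0,0,0,0],[0,0,0,0,0,0],[0,0,0,0,0,0],[0,0,0,0,0,0],[0,0,0,0,0,0],[0,0,0,0,0,0]]' 255 35; python3 - <<'E'
import numpy as np
a=np.linspace(0,.89,25);x=165*np.cos(a)-53*np.sin(a);z=165*np.sin(a)+53*np.cos(a)
cx=np.round((x-x[0])/40,2);cz=np.round((z-z[0])/40,2)
print([[float(round(i,2)),0,float(round(-j,2))] for i,j in zip(np.diff(cx),np.diff(cz))])
E
```

```text
time: 14.92
eef_pos: [0.5715, -0.0977, 0.0536]
ee_rot: [0.001, 1.0, 0.026, 0.0]
force: [0.7, -5.2, -1.4]
finger_gap: 0.0397
grasp_force: 35.0
[[-0.05, 0, -0.15], [-0.06, 0, -0.15], [-0.06, 0, -0.15], [-0.07, 0, -0.15], [-0.07, 0, -0.14], [-0.08, 0, -0.14], [-0.09, 0, -0.13], [-0.09, 0, -0.14], [-0.09, 0, -0.13], [-0.1, 0, -0.12], [-0.1, 0, -0.13], [-0.11, 0, -0.12], [-0.11, 0, -0.11], [-0.12, 0, -0.11], [-0.12, 0, -0.11], [-0.13, 0, -0.1], [-0.12, 0, -0.1], [-0.14, 0, -0.09], [-0.13, 0, -0.09], [-0.14, 0, -0.08], [-0.14, 0, -0.08], [-0.14, 0, -0.07], [-0.15, 0, -0.06], [-0.15, 0, -0.06]]
```

```bash
python3 -m pendant '[[-0.05,0,-0.15,0,0,0],[-0.06,0,-0.15,0,0,0],[-0.06,0,-0.15,0,0,0],[-0.07,0,-0.15,0,0,0],[-0.07,0,-0.14,0,0,0],[-0.08,0,-0.14,0,0,0],[-0.09,0,-0.13,0,0,0],[-0.09,0,-0.14,0,0,0],[-0.09,0,-0.13,0,0,0],[-0.1,0,-0.12,0,0,0],[-0.1,0,-0.13,0,0,0],[-0.11,0,-0.12,0,0,0],[0,0,0,0,0,0],[0,0,0,0,0,0],[0,0,0,0,0,0]]'; cat > lid.py <<'E'
from ptr import *
s=r.get_state();g=np.array(s["eef_pos"])-.019*rot(s["ee_rot"])[:,2]*1
q=g-hz;x,z=q@ex,q[2];print("grasp",x,z,"rad",np.hypot(x,z),"(.1733) lid angle",np.arctan2(z,x)-np.arctan2(.053,.165))
E
python3 lid.py
```

```text
time: 16.17
eef_pos: [0.5319, -0.0998, 0.1193]
ee_rot: [0.001, 1.0, 0.026, -0.0]
force: [-0.9, -5.8, -3.8]
finger_gap: 0.04
grasp_force: 35.0
grasp 0.12328826809387719 0.11829726668842268 rad 0.17086322119034142 (.1733) lid angle 0.4539396597466181
```

```bash
python3 -m pendant '[[-0.11,0,-0.11,0,0,0],[-0.12,0,-0.11,0,0,0],[-0.12,0,-0.11,0,0,0],[-0.13,0,-0.1,0,0,0],[-0.12,0,-0.1,0,0,0],[-0.14,0,-0.09,0,0,0],[-0.13,0,-0.09,0,0,0],[-0.14,0,-0.08,0,0,0],[-0.14,0,-0.08,0,0,0],[-0.14,0,-0.07,0,0,0],[-0.15,0,-0.06,0,0,0],[-0.15,0,-0.06,0,0,0],[0,0,0,0,0,0],[0,0,0,0,0,0],[0,0,0,0,0,0],[0,0,0,0,0,0]]'; python3 lid.py
python3 - <<'E'
from h import *
p,d,K,T=grab("side","side6");grab("scene","scene6");im=cv2.imread("pics/side6.png")[170:340,180:350]
im2=cv2.imread("pics/scene6.png")[110:260,120:320]
o=np.zeros((400,800,3),np.uint8);o[:,:400]=cv2.resize(im,(400,400));o[:300,400:]=cv2.resize(im2,(400,300));cv2.imwrite("pics/c6.png",o)
E
```

```text
time: 17.5
eef_pos: [0.4696, -0.1031, 0.1621]
ee_rot: [0.002, 1.0, 0.026, 0.001]
force: [0.6, -6.6, -4.6]
finger_gap: 0.0395
grasp_force: 35.0
grasp 0.06090041962344743 0.16105753587463825 rad 0.17218708131657953 (.1733) lid angle 0.898483735174652
```

View pics/c6.png

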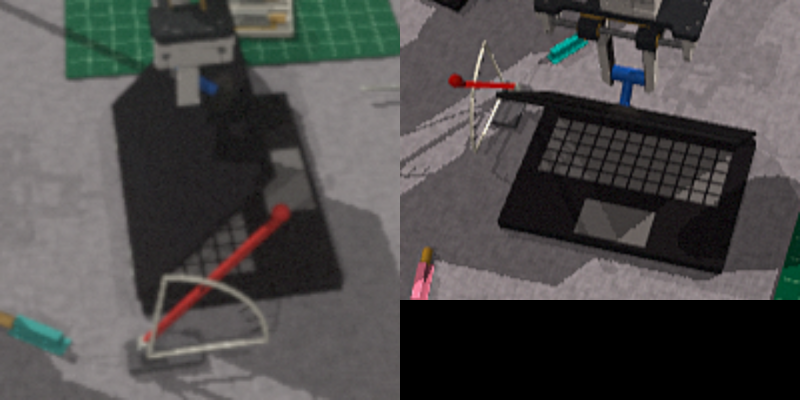

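The lid stands up, with the bar between the fingers and the pointer untouched. I'll check its angle from the depth of its outer face and free edge.

```bash
python3 - <<'E'
from ptr import *
for n in("side6","scene6"):
    p,d,K,T=load(n);Q=cloud(d,K,T)-hz
    a=.89;x,y,z=Q@ex,Q@ey,Q[...,2]
    lx=x*np.cos(a)+z*np.sin(a);lz=-x*np.sin(a)+z*np.cos(a)
    m=(np.abs(y)<.138)&(lx>.04)&(lx<.195)&(np.abs(lz)<.03)&masks(p)["black"]&(d>0)
    print(n,m.sum(),"lz",np.percentile(lz[m],[5,50,95]))
    for f in range(3):
        c=np.polyfit(lx[m],lz[m],1);m&=np.abs(lz-np.polyval(c,lx))<.005
    print(m.sum(),c,"angle",a+np.arctan(c[0]),"median ang",)
    # pointer arm line
    m=masks(p)["red"]&(np.abs(y+.19)<.02)&(lx>.05)&(lx<.185)&(np.abs(lz)<.03)
    if m.sum()>5:print("ptr",m.sum(),a+np.arctan(np.polyfit(lx[m],lz[m],1)[0]),np.median(lz[m]))
E
python3 ptr.py|grep ball; sed -i 's/"scene0","side0"/"scene6","side6"/' ptr.py;python3 ptr.py|grep ball;python3 lid.py
```

```text
side6 3113 lz [0.00479926 0.0075099  0.0106256 ]
3002 [-0.02276772  0.00997592] angle 0.8672362168732101 median ang
ptr 191 0.8745695851164461 0.007862251520532465
scene6 578 lz [0.00227031 0.00704695 0.01155   ]
522 [-0.02336696  0.01015212] angle 0.8666372944675945 median ang
ptr 53 0.8876640511550714 0.004676154293256685
ball [ 0.53695566 -0.28974475  0.17712248] (np.float64(0.11823887702690301), np.float64(-0.19140706715431244), np.float64(0.1571224797815304), np.float64(0.8856800259733675)) [np.float64(0.0004941834543483987), np.float64(0.0004941834543482919)]
ball [ 0.53684241 -0.2899522   0.17680515] (np.float64(0.11811474835244146), np.float64(-0.1916081963349883), np.float64(0.1568051536139896), np.float64(0.885213308084474)) [np.float64(0.0003885114972346194), np.float64(0.0003885114972346696)]
grasp 0.06089441125197895 0.1610596679472898 rad 0.1721869506118753 (.1733) lid angle 0.898520753657607
```

Lid 0.87–0.90 rad against pointer 0.875–0.888: in line within tolerance. Holding for a moment, then handing in.

```bash
python3 -m pendant '[[0,0,0,0,0,0],[0,0,0,0,0,0],[0,0,0,0,0,0],[0,0,0,0,0,0],[0,0,0,0,0,0],[0,0,0,0,0,0],[0,0,0,0,0,0],[0,0,0,0,0,0],[0,0,0,0,0,0],[0,0,0,0,0,0]]'; python3 lid.py; python3 -c "
from workcell import r
print(r.hand_in())"
```

```text
time: 18.43
eef_pos: [0.4697, -0.1031, 0.1621]
ee_rot: [0.002, 1.0, 0.026, 0.001]
force: [0.7, -6.4, -4.4]
finger_gap: 0.0396
grasp_force: 35.0
grasp 0.06094258269088478 0.16106443161240533 rad 0.17220844786380987 (.1733) lid angle 0.8982688858751466
the job is handed in; nothing more can be done
None
```

The bracket is released flat on the yellow mark with its barrel pointing like the others, the lid is held at about 0.88 rad, within about 0.02 rad of the pointer, and the job is handed in at 18.4 s (no verdict was returned).

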